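# Slide the gauge plate out over the block's edge

### The job

With the fingertips, push the flat notched gauge plate along the top of the steel block, towards the vise, until 40 mm of its end sticks out over the block's edge on the vise's side, so that it can later be taken by that end and clamped: the pair of notches nearest the vise is then right at the edge. Leave it lying flat on the block and square to that edge; it is only pushed, never picked up. Leave the bearing, axle, yo-yo and tool handle where they are, and finish clear of everything.

Things in the scene. Friction and masses are not known exactly. Their poses are not given: they have to be found in the camera images.
- block: Fixed dark steel bench block, 190 mm (its x) by 220 mm (its y), 40 mm high, flat top. Origin at the centre of its underside; z up. Its edges at y = +110 mm and y = -110 mm in its frame face the vise and the latch box; the one on the vise's side counts. Its place and yaw (up to 20 degrees) vary.
- gauge: Flat loose metal plate on the block, 140 mm long (its x), 50 wide (its y), 5 thick, 0.1 to 0.2 kg, alike at both ends. Origin: centre of its underside, z up. Each long side has two notches, 8 mm wide, 7 deep, centred 40 mm from the ends (30 mm from the origin); a dark line joins each pair. Starts on the block, its x axis within 15 degrees of the block's +y. Friction under 2 N.
- vise: Fixed small green bench vise, 150 mm (its x) by 80 mm (its y), 113 mm high, jaws open, screw and tommy bar on its -x side. Origin at the centre of its underside. It stands beside the block, either at the block's +y side or at its -y side.
- latchbox: Fixed closed green metal box with a spring latch on its -x side, 124 by 89 mm, 57 mm high, on the other side of the block from the vise. Origin at the centre of its underside. Not to be used.
- bearing: Loose brass bearing ring lying flat on the block near its far (+x) side, 28 mm across, 12 mm bore, 9 mm high. Origin at the centre of its underside. Leave alone.
- yoyo: Loose faded blue wooden yo-yo lying flat on the bench between the robot and the block, 56 mm across, 38 mm high. Origin at the centre of its underside. Leave alone.
- handle: Loose dark brown bakelite tool handle standing on end on the bench between the robot and the block, 32 mm across, 78 mm high. Origin at the centre of its underside. Leave alone.
- axle: Loose steel axle standing on end on the bench beyond the block, 12 mm across, 40 mm high. Origin at the centre of its underside. Leave alone.
Not all that is in view belongs to the job. Leave any pink or yellow look-alike of the vise alone.

How it is judged:
At the end, for the whole second after the job is handed in: The plate lies at rest, flat on the block (within 3 mm in height and 3 degrees), its end sticking out 40 mm, give or take 7 mm, over the block's edge on the vise's side, its length square to that edge within about 7 degrees, its sides not sticking out over the block's other edges (((y of vise in the frame of block above 0 m and y of gauge in the frame of block between 0.073 and 0.087 m) or (y of vise in the frame of block below 0 m and y of gauge in the frame of block between -0.087 and -0.073 m)) and x of gauge in the frame of block between -0.068 and 0.068 m and angle between the x axis of gauge and the y axis of block, either way round below 0.12 rad and height (world z) of gauge between 0.037 and 0.043 m and angle between gauge's own z axis and vertical below 0.05 rad and linear speed of gauge below 0.01 m/s); the robot touches nothing.
It fails at once if the plate is lifted more than 6 mm off the block, or tipped (height (world z) of gauge above 0.046 m or angle between gauge's own z axis and vertical above 0.2 rad).
It fails at once if the bearing is moved more than 12 mm or tipped (distance of bearing from where it was at the start of the episode above 0.012 m or angle between bearing's own z axis and vertical above 0.3 rad).
It fails at once if the yo-yo is moved more than 12 mm or tipped (distance of yoyo from where it was at the start of the episode above 0.012 m or angle between yoyo's own z axis and vertical above 0.3 rad).
It fails at once if the tool handle is moved more than 12 mm or tipped (distance of handle from where it was at the start of the episode above 0.012 m or angle between handle's own z axis and vertical above 0.3 rad).
It fails at once if the axle is moved more than 12 mm or tipped (distance of axle from where it was at the start of the episode above 0.012 m or angle between axle's own z axis and vertical above 0.3 rad).
It also fails if it takes over 38 s, if anything falls off the work surface, if the arm or the gripper's body presses on something with over 40 N, if the wrist force passes 120 N, or if a joint passes its speed limit or range.

### The arm

A 6-joint arm with a two-finger parallel gripper is mounted at the origin on the work surface. World frame = base frame: x ahead of the robot, y to its left, z up, the work surface at z = 0. Lengths are in m, angles in rad, forces in N, time in s.
With the tool pointing down it reaches from about 0.275 to 0.825 m from the base axis. Payload 5.2 kg.
Tool frame: the origin (TCP) lies at the very end of the fingers, on their centre line; the grasp point (between the pads) lies 19 mm behind it; z points along the fingers, y is the line along which they close (so a half turn about z gives the same grasp; the last joint's range is limited). The gripper opens to 93 mm and grips with 3 to 60 N. Pads are 15 mm wide; open, the fingers measure 128 mm over their backs; the gripper's body (75 mm by 188 mm) begins 65 mm behind the grasp point.
Start: joints at [1.02, 0.259, 1.535, -0, 1.348, -0.203], TCP at [0.187, 0.517, 0.219] pointing down, gripper open.
Joint ranges: [-3.14, 3.14], [-0.91, 2.08], [0.19, 2.58], [-1.22, 4.36], [0.22, 2.71], [-3.12, 3.12]. Speed limits (rad/s): [2.57, 2.57, 3.14, 3.14, 3.14, 3.14].

### API

Orientations are given as a rotation vector (axis times angle).
In Python, from station import bot gives the robot as it stands. The module is installed in compiled form; this text tells all that it offers.
- The arm moves only by the shell command python3 -m handwheel 'ROWS' [OPENING] [FORCE]. ROWS is a JSON object whose one key "series" holds one flat list of numbers, 4 for each row, row after row: the shift along the tool's x, y, z in m, then the turn about the tool's z in degrees. A call has 1 to 10 rows; each row shifts and turns the commanded pose from where the row before left it, along the tool's axes as they then stand; what a row does not reach is not made up. A row lasts 1/8 s, in which the tool goes at most 62.5 mm and 10.7 degrees, less where a joint would pass 70% of its speed; a pose out of reach is approached as far as the arm can. A call is refused whole if a number of a shift passes 0.0625 or a number of a turn 10.7, either way. A call with a gripper value outside its range is refused whole. OPENING is the finger opening in m, from 0 to 0.093, set as the call begins (- or left out, the last holds). The fingers move at their own pace and stop on an object; FORCE is the grip in N (left out, the last holds). Time passes only in rows, so rows that do not move let the fingers close. It gives the time, the measured TCP pose, the force, the opening and the grip force at its end, in the units of the state.
- bot.get_state(): the state, without advancing time (a new reading comes with each control period).
- bot.read_camera(name): name is "scene" or "side" or "wrist"; returns a dict with "pixels" (420x560x3 uint8, red, green, blue), "fx", "fy", "cx", "cy" (pixels), "k1" (the pictures are not rectified: a ray, as slopes to the right and down, at radius r is drawn at 1 + k1 r^2 times it, then the intrinsics apply), "world_to_cam" (4x4, takes a point from world to camera coordinates). Camera axes: x right, y down, z forward; pixel columns grow to the right and rows downward; lengths in m; the calibration is good to about 2 mm. A picture is of the moment at which its call begins. There is no depth.
- bot.finish_job(): hands the job in; it is judged then, once.
Trained networks look in the newest picture that a camera, given by its name, has taken for a name from the list of things; names that differ only in an ending like _2 or _b are one class to them, and where a whole thing is asked for, a point or a joint stands for the part that bears it (a point fixed in the world has none). Each returns a list of dicts, best first, with "conf" (0 to 1); they miss things now and then, are a little off and sometimes report something else, mostly with a low value. They report only what shows in the picture. A call takes as long as a camera call. They do not tell look-alikes from the thing itself.
- bot.search_frame(camera, name): "box" ([left, top, right, bottom] in pixels, round what is visible of it).
- bot.pinpoint(camera, name): "position" ([row, column] in pixels: a listed point, or the origin of a listed thing).
The state is a dict: "t": time; "qpos": joint angles; "joint_vel": joint speeds; "joint_efforts": joint torques, N m; "position": TCP position; "tool_rot": TCP orientation; "wrist_force": force on the tool from outside, world axes, zero at the start; "torque": the same for the moment, N m; "width": finger opening in m; "gripper_force": force on a finger pad.
Only numpy, scipy, OpenCV 4.12 (cv2) and the standard library are available. Lean on these libraries where they do the work, as an engineer would, in place of code of your own. Each camera call takes 0.05 s, during which the arm holds its last target. There are 200 camera calls.

## Working session

There is one attempt and no reset: what is moved stays moved. The work goes in short steps, Python scripts to look and compute and a shell command to move; the robot and the scene stay as the last step left them, time stands still between calls to the robot, and variables do not carry over. Pictures are saved under pics/ and viewed, at most 10 in all, crops included, and the job is handed in when it is done.

```bash
mkdir -p pics; cat > h.py <<'E'
import numpy as np, cv2
from station import bot
from scipy.spatial.transform import Rotation as R
def cam(n):
    c=bot.read_camera(n); return c
def ray(c,u,v):
    d=np.array([(u-c['cx'])/c['fx'],(v-c['cy'])/c['fy']]); s=d.copy()
    for _ in range(30): s=d/(1+c['k1']*(s@s))
    M=np.array(c['world_to_cam']); o=-M[:3,:3].T@M[:3,3]
    return o, M[:3,:3].T@np.array([s[0],s[1],1])
def onz(c,u,v,z):
    o,d=ray(c,u,v); return (o+d*(z-o[2])/d[2])
def proj(c,P):
    M=np.array(c['world_to_cam']); p=M[:3,:3]@np.array(P)+M[:3,3]; s=p[:2]/p[2]; s=s*(1+c['k1']*(s@s))
    return np.array([c['cx']+c['fx']*s[0],c['cy']+c['fy']*s[1]])
def save(c,f,box=None,k=1):
    im=c['pixels'][:,:,::-1]
    if box: im=im[box[1]:box[3],box[0]:box[2]]
    cv2.imwrite('pics/'+f,cv2.resize(im,None,fx=k,fy=k,interpolation=cv2.INTER_CUBIC))
E
python3 - <<'E'
from h import *
np.set_printoptions(precision=3,suppress=True)
z=dict(block=.04,gauge=.04,vise=0,latchbox=0,bearing=.04,yoyo=0,handle=0,axle=0)
for n in ['scene','side']:
    c=cam(n); save(c,n+'.png'); M=np.array(c['world_to_cam']); print(n,'cam at',-M[:3,:3].T@M[:3,3])
    for k in z:
        for d in bot.pinpoint(n,k)[:3]:
            r,cc=d['position']; print(k,round(d['conf'],2),np.round([cc,r]),onz(c,cc,r,0 if k=='block' else z[k]))
s=bot.get_state(); print(s['t'],s['position'],s['tool_rot'],R.from_rotvec(s['tool_rot']).as_matrix(),s['width'])
E
```

```text
scene cam at [1.049 0.467 0.759]
block 0.6 [281. 236.] [0.59  0.021 0.   ]
gauge 0.73 [289. 211.] [0.544 0.003 0.04 ]
vise 0.89 [397. 315.] [0.572 0.347 0.   ]
vise 0.88 [336. 183.] [ 0.346 -0.004  0.   ]
vise 0.73 [305. 362.] [0.784 0.277 0.   ]
latchbox 0.55 [190. 166.] [ 0.588 -0.352  0.   ]
bearing 0.62 [243. 226.] [ 0.655 -0.04   0.04 ]
yoyo 0.77 [394. 209.] [ 0.317  0.167 -0.   ]
handle 0.49 [279. 149.] [ 0.347 -0.226  0.   ]
axle 0.58 [188. 254.] [ 0.785 -0.096  0.   ]
side cam at [ 0.405 -0.635  0.559]
block 0.75 [290. 226.] [0.587 0.021 0.   ]
gauge 0.82 [271. 217.] [0.542 0.01  0.04 ]
gauge 0.47 [259. 154.] [0.564 0.285 0.04 ]
vise 0.96 [339. 161.] [0.791 0.275 0.   ]
vise 0.81 [179. 248.] [ 0.346 -0.006  0.   ]
vise 0.73 [186. 162.] [0.371 0.342 0.   ]
latchbox 0.77 [353. 399.] [ 0.585 -0.377  0.   ]
bearing 0.5 [328. 222.] [ 0.656 -0.029  0.04 ]
yoyo 0.55 [169. 200.] [0.325 0.171 0.   ]
handle 0.8 [186. 332.] [ 0.352 -0.215  0.   ]
axle 0.67 [397. 250.] [ 0.788 -0.098  0.   ]
0.9 [0.187 0.517 0.219] [0.544 3.094 0.   ] [[-0.94   0.341  0.   ]
 [ 0.341  0.94   0.   ]
 [-0.     0.    -1.   ]] 0.09266021084136351
```

View pics/scene.png

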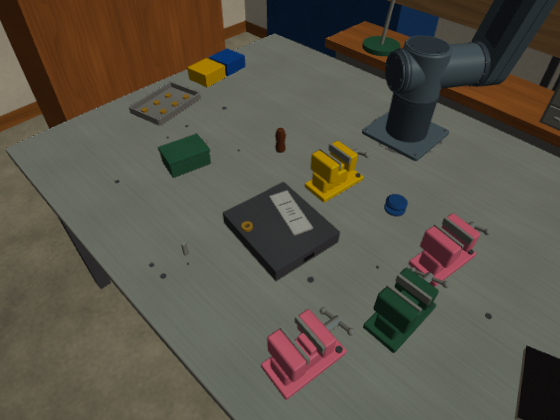

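View pics/side.png

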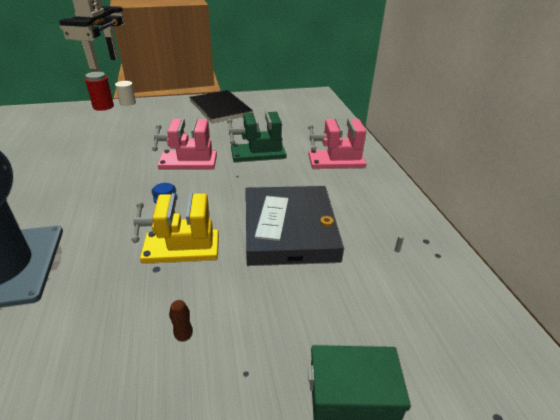

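The green vise is at scene (397,315), side (262,150), on the block's +y side. Its look-alikes are pink at scene (445,245) and (305,350), and yellow at (335,170). The green latch box is at (185,155), on -y. The plate is the pale bar on the block at scene (290,212), side (272,217). Next: a close crop to check it, and a measurement of the plate and the block top.

```bash
cat >> h.py <<'E'
from scipy.optimize import least_squares
def rect(cx,cy,a,L,W,z):
    e=np.array([np.cos(a),np.sin(a)]); f=np.array([-e[1],e[0]])
    return [np.r_[np.array([cx,cy])+sx*L/2*e+sy*W/2*f,z] for sx,sy in((-1,-1),(1,-1),(1,1),(-1,1))]
def plate(c,thr=120):
    """white region on block -> world rectangle at z=.045: centre, angle of long axis"""
    g=c['pixels'].min(axis=2); b=proj(c,[.585,.03,.045])
    m=(g>thr).astype(np.uint8); box=np.zeros_like(m)
    pts=np.array([proj(c,p) for p in rect(.585,.05,0,.24,.32,.045)]).astype(np.int32); cv2.fillConvexPoly(box,pts,1); m&=box
    m=cv2.morphologyEx(m,cv2.MORPH_CLOSE,np.ones((5,5)))
    n,l,s,_=cv2.connectedComponentsWithStats(m); k=1+np.argmax(s[1:,4])
    cn=max(cv2.findContours((l==k).astype(np.uint8),cv2.RETR_EXTERNAL,cv2.CHAIN_APPROX_NONE)[0],key=len)[:,0]
    W=np.array([onz(c,u,v,.045)[:2] for u,v in cn]).astype(np.float32)
    (x,y),(w,h),a=cv2.minAreaRect(W); a=np.radians(a)+(np.pi/2 if h>w else 0)
    a=(a+np.pi/2-np.pi/2)%np.pi
    return x,y,max(w,h),min(w,h),np.degrees(a)
E
python3 - <<'E'
from h import *
for n,b in(('scene',(210,170,350,280)),('side',(230,170,360,275))):
    c=cam(n); save(c,n+'c.png',b,5)
    g=c['pixels'].min(axis=2)
    for t in(60,80,100): print(n,t,np.round(plate(c,t),4))
    np.save(n+'.npy',c,allow_pickle=True)
E
```

```text
scene 60 [5.85200e-01 4.81000e-02 3.22900e-01 2.41900e-01 8.99631e+01]
scene 80 [5.85200e-01 4.81000e-02 3.22900e-01 2.41900e-01 8.99631e+01]
scene 100 [5.45400e-01 8.10000e-03 1.41200e-01 4.97000e-02 6.98784e+01]
side 60 [5.84400e-01 5.34000e-02 3.26400e-01 2.42500e-01 9.02107e+01]
side 80 [5.84400e-01 5.34000e-02 3.26400e-01 2.42500e-01 9.02107e+01]
side 100 [5.84400e-01 5.36000e-02 3.26000e-01 2.42500e-01 9.02107e+01]
```

View pics/scenec.png

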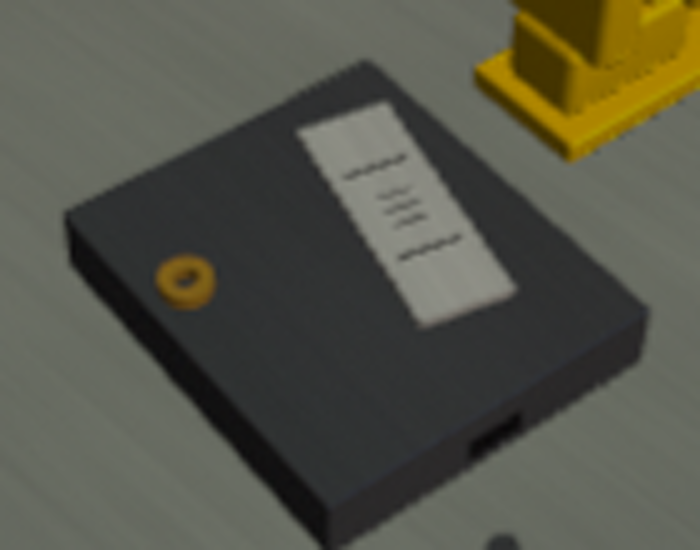

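View pics/sidec.png

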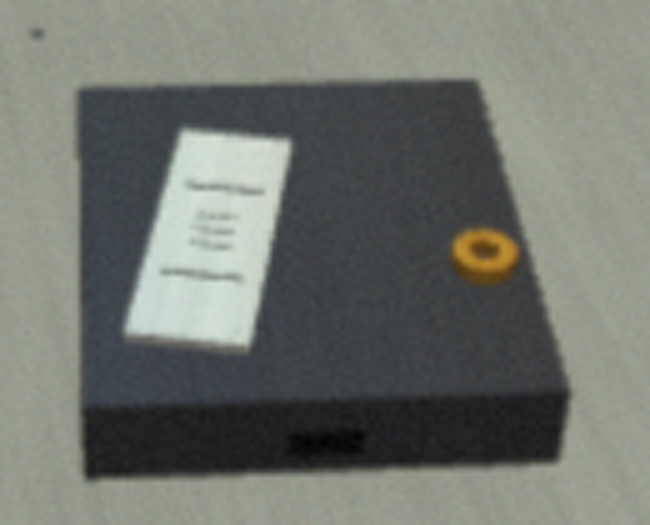

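```bash
cat > fit.py <<'E'
from h import *
def fit(obs,L,W,z,x0):
    # obs: list of (cam, pixel corners 4x2); correspondence by nearest
    def f(p):
        r=[]
        for c,q in obs:
            P=[proj(c,v) for v in rect(*p,L,W,z)]
            for a in q: d=[a-b for b in P]; r+=list(min(d,key=np.linalg.norm))
        return np.array(r)
    s=least_squares(f,x0); return s.x, np.sqrt(np.mean(s.fun**2))
E
python3 - <<'E'
from fit import *
s=np.load('scene.npy',allow_pickle=True).item(); d=np.load('side.npy',allow_pickle=True).item()
so,do=np.array([210,170]),np.array([230,170])
A=lambda l,o:np.array(l)/5+o-.4
bs=A([(365,60),(68,213),(328,515),(648,312)],so); bd=A([(78,90),(475,82),(568,393),(83,408)],do)
ps=A([(298,131),(388,102),(517,290),(422,326)],so); pd=A([(181,129),(292,140),(248,344),(125,333)],do)
for o in([(s,bs)],[(d,bd)],[(s,bs),(d,bd)]):
    x,e=fit(o,.19,.22,.04,[.588,.02,.0]); print('block',np.round(x,4),np.degrees(x[2]),e)
b=x
for o in([(s,ps)],[(d,pd)],[(s,ps),(d,pd)]):
    x,e=fit(o,.14,.05,.045,[.545,.008,1.25]); print('plate',np.round(x,4),np.degrees(x[2]),e)
ca,sa=np.cos(b[2]),np.sin(b[2]); T=np.array([[ca,sa],[-sa,ca]])
print('in block',T@(x[:2]-b[:2]),'ang',np.degrees(x[2]-b[2])-90)
W=lambda p:T.T@np.array(p)+b[:2]
for p in([0,.08],[-.03,.08],[-.02,.08]): print(p,W(p))
for v in ((0.655,-.035),): print('bearing',T@(np.array(v)-b[:2]))
for q in rect(*x,.14,.05,.045): print(q, T@(q[:2]-b[:2]))
E
```

```text
block [ 0.5857  0.0121 -0.145 ] -8.307428022310946 0.7754480948333635
block [ 0.5823  0.0104 -0.1415] -8.107729637195074 0.5122846080239475
block [ 0.5836  0.0113 -0.1439] -8.2455668939467 0.8162466280429368
plate [0.5451 0.0086 1.2166] 69.70543715500372 0.1882430651990417
plate [0.5437 0.0084 1.2191] 69.84652611810382 0.2211873379333966
plate [0.5442 0.0084 1.2173] 69.74503091946863 0.28388964018852625
in block [-0.03865463 -0.00849427] ang -12.009402186584666
[0, 0.08] [0.59511263 0.09044897]
[-0.03, 0.08] [0.56542276 0.09475146]
[-0.02, 0.08] [0.57531938 0.09331729]
bearing [ 0.07725968 -0.03556333]
[ 0.54338624 -0.06591304  0.045     ] [-0.02876684 -0.08216401]
[0.59185402 0.06542954 0.045     ] [0.00036326 0.05477187]
[0.54494595 0.08273947 0.045     ] [-0.04854241  0.06517548]
[ 0.49647818 -0.04860312  0.045     ] [-0.07767252 -0.0717604 ]
```

Measured in the block frame (yaw −8.25°): the plate is at (−0.039, −0.008) and needs +12° of turn and +88 mm along +y. I'll line the tool's x up with the block's +y, which is the push direction, and use the two nearly closed fingers as a wide pusher on the far end.

```bash
python3 -m handwheel '{"series":[0,0,0,9.8, 0,0,0,9.8, 0,0,0,9.8, 0,0,0,9.8, 0,0,0,9.8, 0,0,0,9.8, 0,0,0,9.8, 0,0,0,9.6, 0,0,0,0]}' 0.015 20
python3 -m handwheel '{"series":[-0.046,0.0354,0,0, -0.046,0.0354,0,0, -0.046,0.0354,0,0, -0.046,0.0354,0,0, -0.046,0.0354,0,0, -0.046,0.0354,0,0, -0.046,0.0354,0,0, -0.046,0.0354,0,0, -0.046,0.0354,0,0]}'
cat > w.py <<'E'
from h import *
np.set_printoptions(precision=4,suppress=True)
b=np.array([.5836,.0113]);a=-.1439;T=np.array([[np.cos(a),np.sin(a)],[-np.sin(a),np.cos(a)]])
def where():
    s=bot.get_state(); M=R.from_rotvec(s['tool_rot']).as_matrix(); p=np.array(s['position'])
    print('t',s['t'],'tcp',p,'block xy',T@(p[:2]-b),'yaw of tool x',np.degrees(np.arctan2(M[1,0],M[0,0])),'z',M[:,2],'F',s['wrist_force'],'w',s['width'])
if __name__=='__main__': where()
E
python3 w.py
```

```text
t: 2.12
position: [0.1874, 0.5171, 0.2186]
tool_rot: [2.372, 2.06, -0.0]
wrist_force: [-0.0, 0.1, 0.2]
width: 0.0154
gripper_force: 0.0
t: 3.25
position: [0.4451, 0.0604, 0.219]
tool_rot: [2.369, 2.063, 0.001]
wrist_force: [1.2, 0.4, 0.5]
width: 0.0152
gripper_force: 0.0
t 3.25 tcp [0.4451 0.0604 0.219 ] block xy [-0.1441  0.0287] yaw of tool x 82.09753226942806 z [ 0.0011  0.0002 -1.    ] F [1.1635 0.3927 0.4554] w 0.015193111173449706
```

```bash
python3 -m handwheel '{"series":[-0.045,0.0345,0,0.3, -0.045,0.0345,0,0, -0.045,0.0345,0,0, 0,0,0,0, 0,0,0.05,0, 0,0,0.05,0, 0,0,0.03,0, 0,0,0,0, 0,0,0,0]}' >/dev/null
python3 - <<'E'
from w import *
where()
for n in ('side','wrist'):
    c=cam(n); save(c,n+'2.png')
E
```

```text
t 4.375 tcp [ 0.5279 -0.0861  0.09  ] block xy [-0.0412 -0.1044] yaw of tool x 81.67717271499755 z [ 0.0016 -0.0005 -1.    ] F [-1.0558  0.757  -0.3982] w 0.014710567835687832
```

View pics/wrist2.png

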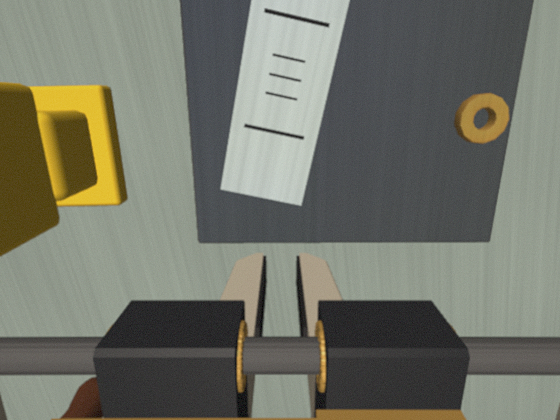

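View pics/side2.png

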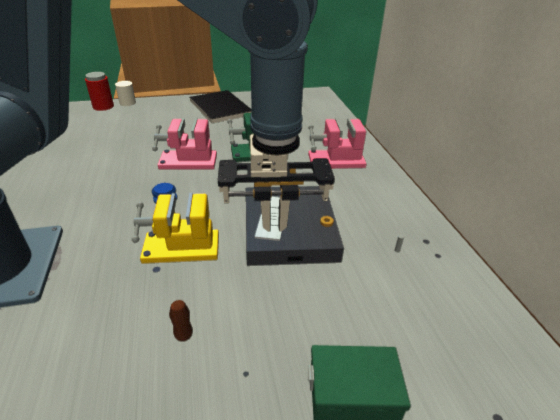

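The wrist view shows the plate's near end at (221,188)–(302,205), the block's near edge at row 242 (columns 199–490), and the fingertips at (250,258) and (312,258), lined up just behind the plate. The side view shows nothing else touched. I'll refine the positions with the wrist camera.

```bash
python3 - <<'E'
from w import *
c=cam('wrist')
for p in((199,242),(490,241)): print('blk',onz(c,*p,.04), T@(onz(c,*p,.04)[:2]-b))
for p in((181,0),(533,0)): print('side edge',T@(onz(c,*p,.04)[:2]-b))
for p in((221,188),(302,205)): print('plate',T@(onz(c,*p,.045)[:2]-b))
p=np.array(bot.get_state()['position']);print('tip px',proj(c,p))
E
```

```text
blk [ 0.4741 -0.0836  0.04  ] [-0.0948 -0.1096]
blk [ 0.6613 -0.1107  0.04  ] [ 0.0944 -0.1096]
side edge [-0.0947  0.0295]
side edge [0.0937 0.0289]
plate [-0.0778 -0.0725]
plate [-0.0285 -0.0834]
tip px [283.0161 269.7987]
```

```bash
python3 -m handwheel '{"series":[0,0,0.03,0, 0,0,0.01,0, 0,0,0.0075,0, 0,0,0,0, 0,0,0,0]}' | egrep 'posi|wrist'
python3 w.py
```

```text
position: [0.5277, -0.0866, 0.0418]
wrist_force: [-0.1, -0.9, 0.4]
t 5.15 tcp [ 0.5277 -0.0866  0.0418] block xy [-0.0413 -0.1049] yaw of tool x 81.57505701900503 z [ 0.001  -0.0004 -1.    ] F [-0.0912 -0.8875  0.406 ] w 0.015256088154525636
```

```bash
python3 -m handwheel '{"series":[0.007,0,0,0, 0.007,0,0,0, 0.007,0,0,0, 0.007,0,0,0, 0.007,0,0,0, 0.007,0,0,0, 0.007,0,0,0, 0.007,0,0,0, 0,0,0,0]}' | egrep 'posi|wrist'
python3 - <<'E'
from w import *
where()
c=cam('wrist'); save(c,'wrist3.png')
E
```

```text
position: [0.5351, -0.0301, 0.0409]
wrist_force: [0.7, 0.6, -0.9]
t 6.275 tcp [ 0.5351 -0.0301  0.0409] block xy [-0.0421 -0.0479] yaw of tool x 81.61218090660088 z [-0.0006  0.0006 -1.    ] F [ 0.6989  0.5977 -0.8807] w 0.01514721024451178
```

View pics/wrist3.png

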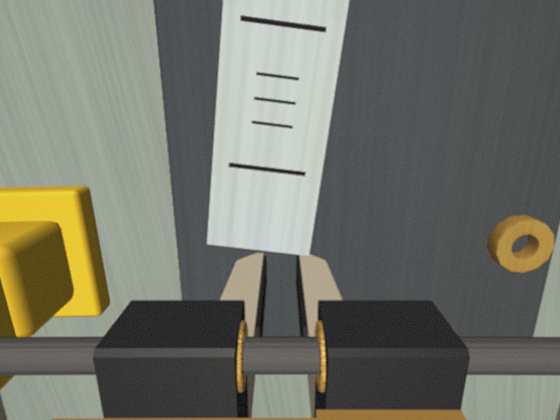

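The plate is turning square as hoped. Its near end now runs from (208,244) to (311,255), about 6° off, and the right finger is doing the pushing. I'll continue.

```bash
cat > m.py <<'E'
from w import *
import sys
def end(c,px):
    q=[T@(onz(c,*p,.045)[:2]-b) for p in px]; d=q[1]-q[0]
    print('end',*q,'ang deg',np.degrees(np.arctan2(d[1],d[0])),'len',np.linalg.norm(d),'centre',(q[0]+q[1])/2+.07*np.array([-d[1],d[0]])/np.linalg.norm(d))
E
python3 - <<'E'
from m import *
end(cam('wrist'),[(208,244),(311,255)])
E
python3 -m handwheel '{"series":[0.007,0,-0.0005,0, 0.007,0,0,0, 0.007,0,0,0, 0.007,0,0,0, 0,0,0,0]}' | egrep 'posi|wrist'
python3 - <<'E'
from m import *
where()
c=cam('wrist'); save(c,'wrist4.png')
E
```

```text
end [-0.0788 -0.0323] [-0.0284 -0.0382] ang deg -6.751961999137542 len 0.050743625277957435 centre [-0.0453  0.0343]
position: [0.5395, -0.0025, 0.0417]
wrist_force: [0.2, -0.1, 0.2]
t 7.0 tcp [ 0.5395 -0.0025  0.0417] block xy [-0.0417 -0.02  ] yaw of tool x 81.62629069174328 z [-0.      0.0002 -1.    ] F [ 0.1692 -0.1372  0.219 ] w 0.014988909465424919
```

View pics/wrist4.png

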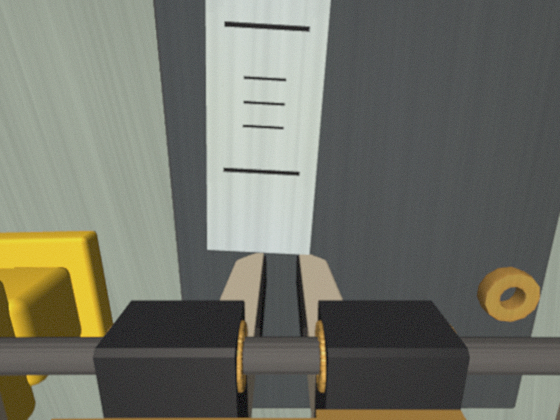

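The end is now at (207,249)–(310,254), about 2–3° off. I'll push on, nearly to target.

```bash
python3 - <<'E'
from m import *
end(cam('wrist'),[(207,249),(310,254)])
E
python3 -m handwheel '{"series":[0.006,0,0,0, 0.006,0,0,0, 0.005,0,0,0, 0,0,0,0, 0,0,0,0]}' | egrep 'posi|wrist'
python3 - <<'E'
from m import *
where()
c=cam('wrist'); save(c,'wrist5.png')
E
```

```text
end [-0.0791 -0.0073] [-0.0284 -0.0101] ang deg -3.1757837387608734 len 0.05084850648435787 centre [-0.0499  0.0612]
position: [0.5419, 0.0137, 0.0416]
wrist_force: [-0.1, 0.3, -0.1]
t 7.725 tcp [0.5419 0.0137 0.0416] block xy [-0.0416 -0.0036] yaw of tool x 81.58280791411514 z [-0.0001  0.0001 -1.    ] F [-0.1048  0.346  -0.0749] w 0.01496255800699789
```

View pics/wrist5.png

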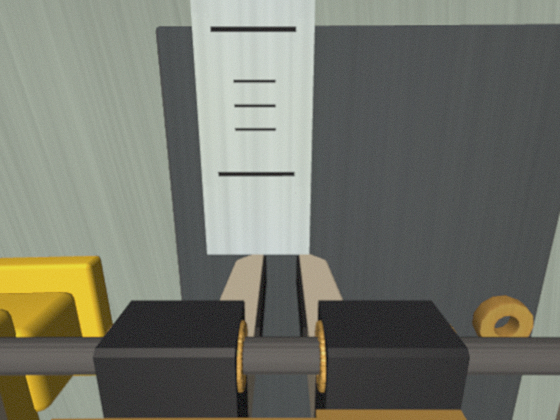

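The plate is now square: its end runs (206,254)–(310,254). The far notch line (row 29) sits almost at the block's far edge (row 26). I'll compute what remains.

```bash
python3 - <<'E'
from m import *
c=cam('wrist'); end(c,[(206,254),(310,254)])
f=lambda u,v,z:T@(onz(c,u,v,z)[:2]-b)
print('line far',f(211,29,.045),f(295,29,.045),'near',f(219,174,.045),f(294,174,.045)); print('edge',f(160,27,.04),f(180,27,.04),f(400,25.5,.04))
E
```

```text
end [-0.0797  0.0066] [-0.0283  0.0065] ang deg -0.20175170826845926 len 0.051420165950214806 centre [-0.0538  0.0765]
line far [-0.0712  0.1072] [-0.0366  0.1071] near [-0.0712  0.0467] [-0.0365  0.0466]
edge [-0.0936  0.1089] [-0.0851  0.1088] [0.008  0.1091]
```

About 2 mm to go. I'll push that, back off, and rise clear.

```bash
python3 -m handwheel '{"series":[0.0022,0,0,0, 0,0,0,0, 0,0,0,0, -0.02,0,0,0, -0.02,0,0,0, 0,0,0,0, 0,0,-0.04,0, 0,0,-0.06,0, 0,0,0,0, 0,0,0,0]}' | egrep 'posi|wrist'
python3 - <<'E'
from m import *
where()
c=cam('wrist'); save(c,'wrist6.png')
E
```

```text
position: [0.5362, -0.0232, 0.1415]
wrist_force: [-0.1, 0.2, -0.2]
t 9.075 tcp [ 0.5362 -0.0232  0.1415] block xy [-0.042  -0.0409] yaw of tool x 81.59462241514684 z [-0.      0.0002 -1.    ] F [-0.1094  0.2209 -0.2498] w 0.015049198160045709
```

View pics/wrist6.png

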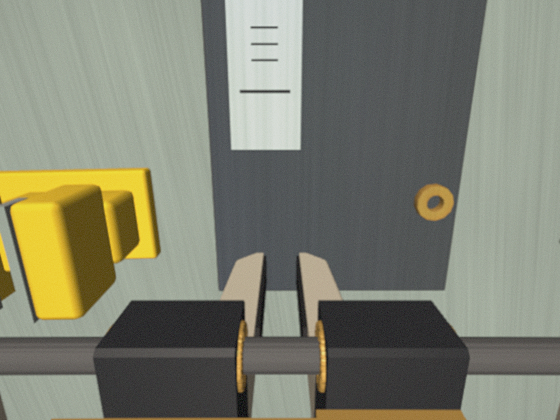

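The plate is square on the block, with its end at (231,150)–(301,150) and the block's near edge at row 291. The tool is clear of everything. One last numeric check, then I hand in if it is within tolerance.

```bash
python3 - <<'E'
from m import *
c=cam('wrist'); end(c,[(231,150),(301,150)])
f=lambda u,v,z:T@(onz(c,u,v,z)[:2]-b)
n=f(241,92,.045); e=f(240,291,.04); print('near line',n,'edge',e,'y rel to block',n[1]+.03-e[1]-.11)
y=f(265,150,.045)[1]-e[1]-.11+.07; print(y)
if .076<(y+n[1]+.03-e[1]-.11)/2<.084: print(bot.finish_job())
E
```

```text
end [-0.08    0.0078] [-0.0292  0.0077] ang deg -0.14447807801968232 len 0.05087368219364409 centre [-0.0544  0.0777]
near line [-0.0713  0.0477] edge [-0.0783 -0.11  ] y rel to block 0.0777237891854158
0.0777116037063851
the job is handed in; nothing more can be done
None
```

The plate was pushed towards the vise until about 38 mm sticks out over the block's edge (target 40 ± 7 mm), flat and within about 0.2° of square; the arm was raised clear and the job is handed in, with no verdict returned.

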